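Sweep the vials into the loading lane

ROBOT

A 6-joint arm with a two-finger parallel gripper is mounted at the origin on a cart in front of the work surface, level with it; the furniture and walls round the work are solid. World frame = base frame: x ahead of the robot, y to its left, z up, the work surface at z = 0. Lengths are in mm, angles in degrees, forces in N, time in s.
With the tool pointing down it reaches from about 350 to 850 mm from the base axis. Payload 8.1 kg.
Tool frame: the origin (TCP) lies where the fingers leave the gripper's body, on its centre line; the fingertips stand 73 mm ahead of it and the grasp point (between the pads) lies 54 mm ahead of it; z points along the fingers, y is the line along which they close (so a half turn about z gives the same grasp; the last joint's range is limited). The gripper opens to 85 mm and grips with 20 to 120 N. Pads are 22 mm wide; open, the fingers measure 114 mm over their backs; the gripper's body (76 mm by 85 mm) begins 54 mm behind the grasp point. The pads swing forward as they close: fully open they stand 13 mm farther back than shut.
Start: joints at [-71.929, 7.471, 85.268, -0, 87.261, -4.893], TCP at [234.113, -552.446, 303.892] pointing down, gripper open.
Joint ranges: [-169.43, 169.43], [-51.17, 129.36], [1.28, 143.12], [-76.62, 256.62], [0, 156.53], [-152.29, 152.29]. Speed limits (degrees/s): [136.94, 136.94, 159.86, 180, 180, 180].

INTERFACE

Orientations are given as [roll, pitch, yaw] about the fixed x, y, z axes, in that order (R = Rz(yaw) Ry(pitch) Rx(roll)).
In Python, from bench import sense, optics, r gives the robot as it stands.
- The arm moves only by the tool servo_tool, never from a script. Its argument "plan" is a list that holds one entry, the list of rows, each a list of 5 numbers: the shift along the world's x, y, z in m, then the turn about the world's z in degrees, then the finger opening in m, from 0 to 0.0854. A call has 1 to 10 rows; each row shifts and turns the commanded pose from where the row before left it; what a row does not reach is not made up. A row lasts 1/10 s, in which the tool goes at most 50 mm and 8.59 degrees, less where a joint would pass 70% of its speed; a pose out of reach is approached as far as the arm can. A call is refused whole if a number of a shift passes 0.05 or a number of a turn 8.59, either way. A call with a gripper value outside its range is refused whole. The fingers move at their own pace and stop on an object; "force" is the grip in N (left out, the last holds). Time passes only in rows, so rows that do not move let the fingers close. It gives the time, the measured TCP pose, the force, the opening and the grip force at its end, in the units of the state.
- sense(): the state, without advancing time (a new reading comes with each control period).
- optics.snapshot(name): name is "scene" or "top"; returns a dict with "frame" (384x512x3 uint8, blue, green, red), "fx", "fy", "cx", "cy" (pixels), "dist_coeffs" ([k1, k2, p1, p2, k3] as OpenCV has them; the pictures are not rectified), "cam_to_world" (4x4, takes a point from camera to world coordinates). Camera axes: x right, y down, z forward; pixel columns grow to the right and rows downward; lengths in mm; the calibration is good to about 2 mm. A picture is of the moment at which its call begins. There is no depth.
- r.hand_in(): hands the job in; it is judged then, once.
The state is a dict: "time": time; "joint_pos": joint angles; "qd": joint speeds; "joint_efforts": joint torques, N m; "tool_pos": TCP position; "tcp_rot": TCP orientation; "ft_force": force on the tool from outside, world axes, zero at the start; "wrist_torque": the same for the moment, N m; "finger_gap": finger opening in mm; "grip_force": force on a finger pad.
Only numpy, scipy, OpenCV 4.12 (cv2) and the standard library are available. Lean on these libraries where they do the work, as an engineer would, in place of code of your own. Each camera call takes 0.05 s, during which the arm holds its last target. There are 200 camera calls.

TASK

Push the three small vials one after another through the narrow gate of the metal loading lane, until all three stand upright in its slot, wholly past the gate. Slide them along the bench with the fingertips: no vial may be lifted or knocked over, and the beaker and the carton standing nearby must stay where they are.

Things in the scene. Friction and masses are not known exactly. Their poses are not given: they have to be found in the camera images.
- lane: Low aluminium loading lane, screwed to the bench, never moves. Origin on the bench at the middle of the gate; x points out of the slot to its open side, y across, z up. Two parallel rails, 27 mm apart inside, 7 mm thick, only 8 mm high, run from the gate (x = 0) to the end stop at x = -76 mm. No floor plate: the vials slide on the bench itself. Flat screw feet outside reach 29 mm from the middle line.
- lane_mouth (a point): Middle of the lane's wide mouth, on the bench, 25 mm outside the gate (lane x = +25 mm). From the gate two flared guides, 36 mm long and 8 mm high, open at 43 degrees to each side, so the mouth is about 75 mm wide here. To the right (smaller y) a fixed grey trunking, 128 mm high, stands along the bench; its face is at least 60 mm from any vial's centre.
- lane_stop (a point): Foot of the inner face of the end stop, on the bench, at the closed end of the slot, 76 mm past the gate (lane x = -76 mm). The slot holds the three vials in single file.
- vial_1: Small white screw-cap vial standing on the bench, 22 mm in diameter, 46 mm tall, about 14 g. Origin at the centre of its underside, z up. It goes into the lane; the three vials are alike and may go in any order.
- vial_2: The second such vial, alike: 22 mm in diameter, 46 mm tall, origin at the centre of its underside.
- vial_3: The third such vial, alike: 22 mm in diameter, 46 mm tall, origin at the centre of its underside.
- beaker: Bystander: small white plastic beaker, about 45 mm across and 56 mm tall, loose and light, standing beside the vials. Origin at the centre of its underside. Leave it alone.
- lamp_carton: Bystander: small upright carton, 42 x 42 x 82 mm, loose. Origin at the centre of its underside. Leave it alone.
There are look-alikes about, which are no part of the job. Leave any green or orange look-alike of the vial_1 alone.

How it is judged (in metres and radians):
On the way, in this order (a step that is already met when the one before it is completed fails the run):
1. a first vial is in the slot past the gate (((x of vial_1 in the frame of lane between -0.078 and -0.009 m and y of vial_1 in the frame of lane between -0.006 and 0.006 m and height (world z) of vial_1 below 0.004 m and angle between vial_1's own z axis and vertical below 0.15 rad) or (x of vial_2 in the frame of lane between -0.078 and -0.009 m and y of vial_2 in the frame of lane between -0.006 and 0.006 m and height (world z) of vial_2 below 0.004 m and angle between vial_2's own z axis and vertical below 0.15 rad) or (x of vial_3 in the frame of lane between -0.078 and -0.009 m and y of vial_3 in the frame of lane between -0.006 and 0.006 m and height (world z) of vial_3 below 0.004 m and angle between vial_3's own z axis and vertical below 0.15 rad))), for 0.1 s.
2. a second vial has followed it ((((x of vial_1 in the frame of lane between -0.078 and -0.009 m and y of vial_1 in the frame of lane between -0.006 and 0.006 m and height (world z) of vial_1 below 0.004 m and angle between vial_1's own z axis and vertical below 0.15 rad) and (x of vial_2 in the frame of lane between -0.078 and -0.009 m and y of vial_2 in the frame of lane between -0.006 and 0.006 m and height (world z) of vial_2 below 0.004 m and angle between vial_2's own z axis and vertical below 0.15 rad)) or ((x of vial_1 in the frame of lane between -0.078 and -0.009 m and y of vial_1 in the frame of lane between -0.006 and 0.006 m and height (world z) of vial_1 below 0.004 m and angle between vial_1's own z axis and vertical below 0.15 rad) and (x of vial_3 in the frame of lane between -0.078 and -0.009 m and y of vial_3 in the frame of lane between -0.006 and 0.006 m and height (world z) of vial_3 below 0.004 m and angle between vial_3's own z axis and vertical below 0.15 rad)) or ((x of vial_2 in the frame of lane between -0.078 and -0.009 m and y of vial_2 in the frame of lane between -0.006 and 0.006 m and height (world z) of vial_2 below 0.004 m and angle between vial_2's own z axis and vertical below 0.15 rad) and (x of vial_3 in the frame of lane between -0.078 and -0.009 m and y of vial_3 in the frame of lane between -0.006 and 0.006 m and height (world z) of vial_3 below 0.004 m and angle between vial_3's own z axis and vertical below 0.15 rad)))), for 0.1 s.
3. the third vial has followed (x of vial_1 in the frame of lane between -0.078 and -0.009 m and y of vial_1 in the frame of lane between -0.006 and 0.006 m and height (world z) of each of vial_1, vial_2, vial_3 below 0.004 m and angle between each of vial_1, vial_2, vial_3's own z axis and vertical below 0.15 rad and x of vial_2 in the frame of lane between -0.078 and -0.009 m and y of vial_2 in the frame of lane between -0.006 and 0.006 m and x of vial_3 in the frame of lane between -0.078 and -0.009 m and y of vial_3 in the frame of lane between -0.006 and 0.006 m), for 0.1 s.
At the end, for the whole second after the job is handed in: All three vials stand upright (within 0.15 rad) and at rest on the bench inside the slot: each centre at least 9 mm past the gate line, before the end stop, and within 6 mm of the slot's middle line; beaker and carton within 15 mm of where they stood (all of step 3 and linear speed of each of vial_1, vial_2, vial_3 below 0.02 m/s and distance of each of beaker, lamp_carton from where it was at the start of the episode below 0.015 m); the robot touches nothing.
It fails at once if a vial is lifted off the bench (more than 8 mm) (height (world z) of any of vial_1, vial_2, vial_3 above 0.008 m).
It fails at once if a vial is knocked over (tilted more than 0.5 rad) (angle between any of vial_1, vial_2, vial_3's own z axis and vertical above 0.5 rad).
It fails at once if the beaker or the carton is moved more than 15 mm or tipped (distance of any of beaker, lamp_carton from where it was at the start of the episode above 0.015 m or angle between any of beaker, lamp_carton's own z axis and vertical above 0.3 rad).
It also fails if it takes over 64 s, if anything falls off the work surface, if the arm or the gripper's body presses on something with over 40 N, if the wrist force passes 120 N, or if a joint passes its speed limit or range.

## Working session

There is one attempt and no reset: what is moved stays moved. The work goes in short steps, Python scripts to look and compute and a tool call to move; the robot and the scene stay as the last step left them, time stands still between calls to the robot, and variables do not carry over. Pictures are saved under pics/ and viewed, at most 10 in all, crops included, and the job is handed in when it is done.

Besides the shell and the picture viewer there is one more tool, called by a JSON object that holds its "api" and its "payload", one argument or row to a line. servo_tool: Moves the arm, as the interface text tells. Its arguments: {"type":"object","properties":{"plan":{"type":"array"},"force":{"type":"number"}},"required":["plan"]}

```bash
mkdir -p pics; cat > h.py <<'E'
import numpy as np,cv2
from bench import sense,optics,r
def snap(n,f):
    s=optics.snapshot(n); cv2.imwrite('pics/'+f,s['frame']); np.save('pics/'+n+'.npy',s,allow_pickle=True); return s
def ray(s,uv,z):
    K=np.array([[s['fx'],0,s['cx']],[0,s['fy'],s['cy']],[0,0,1]])
    p=cv2.undistortPoints(np.array(uv,float).reshape(-1,1,2),K,np.array(s['dist_coeffs'],float)).reshape(-1,2)
    T=np.array(s['cam_to_world']); d=np.c_[p,np.ones(len(p))]@T[:3,:3].T; o=T[:3,3]
    return o+d*((z-o[2])/d[:,2])[:,None]
def proj(s,P):
    K=np.array([[s['fx'],0,s['cx']],[0,s['fy'],s['cy']],[0,0,1]])
    T=np.linalg.inv(np.array(s['cam_to_world']))
    return cv2.projectPoints(np.array(P,float).reshape(-1,1,3),cv2.Rodrigues(T[:3,:3])[0],T[:3,3],K,np.array(s['dist_coeffs'],float))[0].reshape(-1,2)
E
python3 - <<'E'
from h import *
a=snap('top','t0.png');b=snap('scene','s0.png')
for s in(a,b): print(np.round(s['cam_to_world'],2).tolist(),s['fx'],ray(s,[[0,0],[511,0],[511,383],[0,383]],0).round())
print(sense())
E
```

```text
[[-0.03, -0.99, 0.13, 393.66], [-1.0, 0.02, -0.03, 437.27], [0.03, -0.13, -0.99, 877.24], [0.0, 0.0, 0.0, 1.0]] 367.29495676348233 [[1020. 1049.    0.]
 [1010. -302.    0.]
 [  42. -180.    0.]
 [  86.  989.    0.]]
[[0.88, 0.39, -0.28, 764.14], [0.48, -0.71, 0.51, -28.66], [-0.0, -0.58, -0.81, 726.3], [0.0, 0.0, 0.0, 1.0]] 462.43460949669486 [[-419.  648.    0.]
 [ 813. 1322.    0.]
 [1013.  298.    0.]
 [ 346.  -68.    0.]]
{'time': 0.1, 'joint_pos': array([-7.19283464e+01,  7.50985911e+00,  8.53247296e+01, -9.41237350e-04,
        8.72619580e+01, -4.89250193e+00]), 'qd': array([ 0.05508359,  0.02901108, -0.13181196,  0.03954922, -0.02356389,
        0.06304708]), 'joint_efforts': array([ 8.16642387e-04, -5.70953679e+01, -5.01940870e+01, -2.42214328e-04,
        8.11583275e-03,  1.72490229e-05]), 'tool_pos': array([ 233.99443131, -552.07199946,  302.94264806]), 'tcp_rot': array([-1.79903725e+02, -7.29747599e-03,  2.29641951e+01]), 'ft_force': array([-0.3122513 ,  0.90926933,  0.22397286]), 'wrist_torque': array([-0.05583656,  0.02914779,  0.06554554]), 'grip_force': 0.0, 'finger_gap': 85.10907870017743}
```

```bash
python3 -c "
import cv2
for f in('t0','s0'):cv2.imwrite(f'pics/{f}b.png',cv2.resize(cv2.imread(f'pics/{f}.png'),(800,600),interpolation=2))"
```

```text
(no output)
```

View pics/t0b.png

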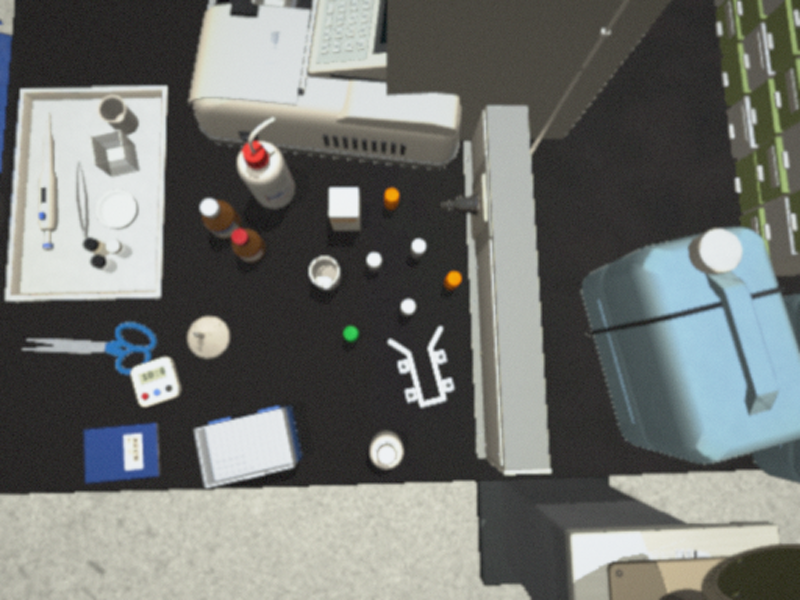

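View pics/s0b.png

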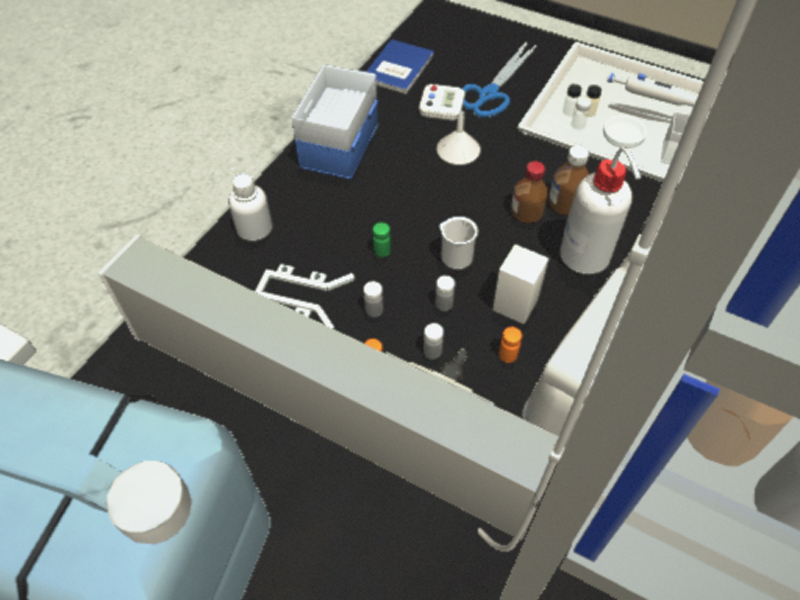

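The top view (scaled ×1.5625) shows the white vials at about (374,260), (418,247) and (408,307). The orange look-alikes are at (391,197) and (453,279), the green one at (351,333), the beaker at (324,272), the carton at (344,208) and the lane at (390-455,330-405), with the trunking to its right. The blue jug on the right may stand in the arm's way, so I'll measure its height too.

```bash
python3 - <<'E'
from h import *
a=np.load('pics/top.npy',allow_pickle=True).item();b=np.load('pics/scene.npy',allow_pickle=True).item()
k=512/800
def tri(u,v):
    res=[]
    for s,p in((a,u),(b,v)):
        p=np.array(p)*k
        res.append((np.array(s['cam_to_world'])[:3,3],ray(s,[p],0)[0]))
    (o1,q1),(o2,q2)=res; d1=q1-o1;d2=q2-o2
    t=np.linalg.lstsq(np.c_[d1,-d2],o2-o1,rcond=None)[0]
    return (o1+d1*t[0]).round(),(o2+d2*t[1]).round()
print('jug cap',tri((718,250),(150,505)))
f=a['frame']; h=cv2.cvtColor(f,cv2.COLOR_BGR2HSV)
m=((h[...,2]>110)&(h[...,1]<60)).astype(np.uint8); m[:,296:]=0
n,l,st,c=cv2.connectedComponentsWithStats(m)
for i in range(1,n):
    if 10<st[i,4]<900 and 190<c[i][0]<296 and 110<c[i][1]<270: print(i,st[i],c[i].round(1),'z46',ray(a,[c[i]],46)[0].round(1))
print('jug',ray(a,np.array([[590,270],[620,440],[700,460]])*k,0).round(), 'trunk edge z128',ray(a,np.array([[487,105],[500,470],[528,105],[550,470]])*k,128).round())
print('lookalikes,beaker,carton top',ray(a,np.array([[453,279],[351,333]])*k,46).round(),ray(a,[[324*k,268*k]],56).round(),ray(a,[[345*k,202*k]],82).round())
cv2.imwrite('pics/lane.png',cv2.resize(f[205:265,240:300],None,fx=9,fy=9,interpolation=2))
cv2.imwrite('pics/vials.png',cv2.resize(f[105:265,200:310],None,fx=4,fy=3.7,interpolation=2))
E
```

```text
jug cap (array([525.,  38., 236.]), array([526.,  39., 235.]))
7 [210 119  20  22 417] [219.6 129.1] z46 [648.6 484.2  46. ]
9 [263 152  10  11  85] [267.5 157.1] z46 [579.6 374.5  46. ]
10 [234 161  11  11  87] [239.  165.7] z46 [560.7 440.9  46. ]
11 [197 163  21  22 338] [207.3 173.7] z46 [543.7 513.8  46. ]
12 [256 191  10  10  83] [260.7 195.5] z46 [490.3 392.9  46. ]
14 [248 208  43  53 753] [271.5 237.6] z46 [394.6 371.5  46. ]
jug [[545. 101.   0.]
 [283.  74.   0.]
 [249. -47.   0.]] trunk edge z128 [[759. 278. 128.]
 [267. 285. 128.]
 [758. 220. 128.]
 [265. 221. 128.]]
lookalikes,beaker,carton top [[528. 324.  46.]
 [452. 476.  46.]] [[547. 513.  56.]] [[637. 479.  82.]]
```

View pics/lane.png

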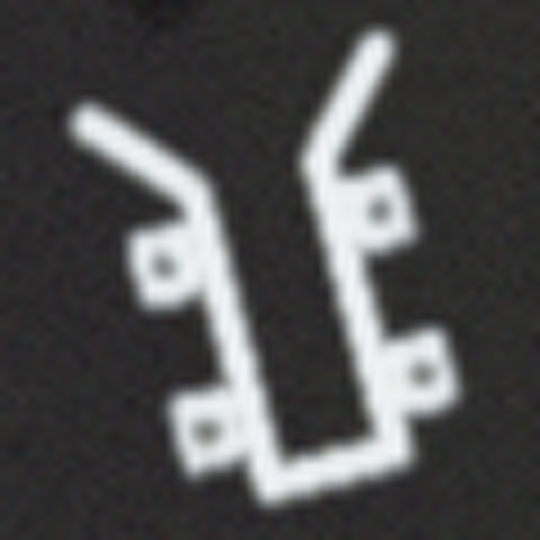

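View pics/vials.png

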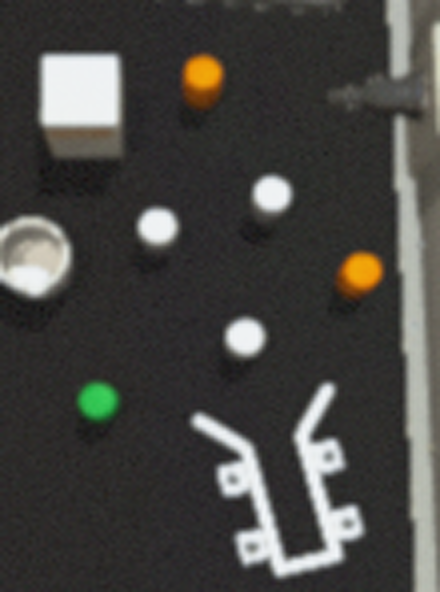

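The crops confirm the three white vials and the lane, with its gate opening up and slightly left. I'll compute the lane frame and check the shelf and rod clearance.

```bash
cat >> h.py <<'E'
def tri(a,b,u,v):
    o1=np.array(a['cam_to_world'])[:3,3];o2=np.array(b['cam_to_world'])[:3,3]
    d1=ray(a,[u],0)[0]-o1;d2=ray(b,[v],0)[0]-o2
    t=np.linalg.lstsq(np.c_[d1,-d2],o2-o1,rcond=None)[0]
    return (o1+d1*t[0]).round(),(o2+d2*t[1]).round()
E
python3 - <<'E'
from h import *
a=np.load('pics/top.npy',allow_pickle=True).item();b=np.load('pics/scene.npy',allow_pickle=True).item()
k=.64
for u,v in[((605,30),(645,250)),((605,30),(553,455)),((532,150),(553,455))]: print(tri(a,b,np.array(u)*k,np.array(v)*k))
P=np.array([[203,190],[316,165],[270,485],[395,450],[85,122],[380,45]])
W=ray(a,(P+.5)/9-.5+[240,205],8)[:,:2]; print(W.round(1))
g=(W[0]+W[1])/2;e=(W[2]+W[3])/2;d=g-e
print('gate',g,'end',e,np.linalg.norm(d),np.degrees(np.arctan2(d[1],d[0])),'rail gap',np.linalg.norm(W[0]-W[1]),np.linalg.norm(W[2]-W[3]))
# vials by two views
h=cv2.cvtColor(b['frame'],cv2.COLOR_BGR2HSV);m=((h[...,2]>110)&(h[...,1]<60)).astype(np.uint8)
# predicted: check top-centre reprojection in scene
print(proj(b,[[579.6,374.5,46],[560.7,440.9,46],[490.3,392.9,46]])/k)
E
```

```text
(array([699., 223., 398.]), array([759., 251., 424.]))
(array([761., 179., 301.]), array([758., 177., 300.]))
(array([692., 219., 128.]), array([756., 252., 143.]))
[[423.2 389.7]
 [428.9 359.8]
 [346.5 374.7]
 [354.5 341.8]
 [441.8 420.2]
 [460.  341.8]]
gate [426.03472402 374.77910684] end [350.51716515 358.26120456] 77.30292874932252 12.337955042334473 rail gap 30.455625594477123 33.80198938629722
[[432.8107883  329.20263431]
 [444.55803412 281.16410263]
 [372.26652872 286.78796208]]
```

{"api": "servo_tool", "payload": {
  "plan": [
    [[0, 0, 0.045, 0, 0.04], [0, 0, 0.045, 0, 0.04], [0.02, 0.044, 0, -5.2, 0.04], [0.02, 0.044, 0, -5.2, 0.04], [0.02, 0.044, 0, 0, 0.04], [0.02, 0.044, 0, 0, 0.04], [0.02, 0.044, 0, 0, 0.04], [0.02, 0.044, 0, 0, 0.04], [0.02, 0.044, 0, 0, 0.04], [0.02, 0.044, 0, 0, 0.04]]
  ]
}}

```text
time: 1.1
tool_pos: [394.3, -198.5, 393.6]
tcp_rot: [-180.0, 0.0, 12.5]
ft_force: [1.0, -0.1, -0.5]
finger_gap: 39.9
grip_force: 0.0
```

{"api": "servo_tool", "payload": {
  "plan": [
    [[0.01, 0.048, 0, 0, 0.04], [0.01, 0.048, 0, 0, 0.04], [0.0, 0.05, 0, 0, 0.04], [0, 0.05, 0, 0, 0.04], [0, 0.05, 0, 0, 0.04], [0, 0.05, 0, 0, 0.04], [0, 0.05, 0, 0, 0.04], [0, 0.05, 0, 0, 0.04], [0, 0.05, 0, 0, 0.04], [0, 0, 0, 0, 0.04]]
  ]
}}

```text
time: 2.1
tool_pos: [412.6, 250.6, 392.7]
tcp_rot: [-179.9, 0.1, 12.9]
ft_force: [0.5, -1.2, -0.6]
finger_gap: 40.6
grip_force: 0.0
```

{"api": "servo_tool", "payload": {
  "plan": [
    [[0.02, 0.036, 0, 0, 0.044], [0.02, 0.036, 0, 0, 0.044], [0.02, 0.036, 0, 0, 0.044], [0.018, 0.034, 0, 0, 0.044], [0, 0, -0.05, 0, 0.044], [0, 0, -0.05, 0, 0.044], [0, 0, -0.05, 0, 0.044], [0, 0, -0.05, 0, 0.044], [0, 0, -0.04, 0, 0.044], [0, 0, 0, 0, 0.044]]
  ]
}}

```text
time: 3.1
tool_pos: [488.1, 384.3, 145.6]
tcp_rot: [179.7, 0.7, 12.5]
ft_force: [-0.9, 0.0, -1.8]
finger_gap: 44.0
grip_force: 0.0
```

```bash
python3 - <<'E'
from h import *
b=snap('scene','s1.png'); print(sense()['tool_pos'])
cv2.imwrite('pics/s1c.png',cv2.resize(b['frame'][120:260,140:360],None,fx=3.6,fy=3.6,interpolation=2))
E
```

```text
[490.06308157 385.68611541 150.23234153]
```

View pics/s1c.png

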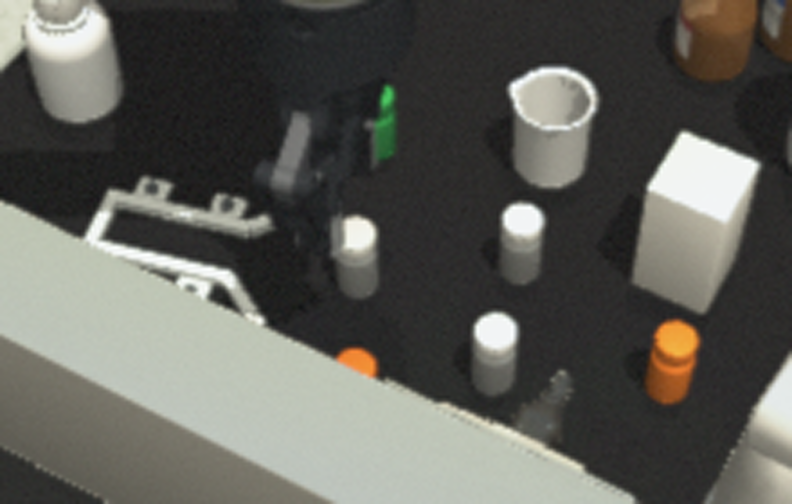

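{"api": "servo_tool", "payload": {
  "plan": [
    [[0.001, 0.0065, 0, 0, 0.044], [0, 0, 0, 0, 0.044], [0, 0, -0.015, 0, 0.044], [0, 0, -0.015, 0, 0.044], [0, 0, -0.015, 0, 0.044], [0, 0, -0.012, 0, 0.044], [0, 0, -0.006, 0, 0.044], [0, 0, 0, 0, 0.044], [0, 0, 0, 0, 0.044]]
  ]
}}

```text
time: 4.05
tool_pos: [493.2, 394.1, 90.9]
tcp_rot: [180.0, 0.0, 12.6]
ft_force: [-0.9, -0.9, 0.0]
finger_gap: 43.6
grip_force: 0.0
```

```bash
python3 - <<'E'
from h import *
b=snap('scene','s2.png'); print(sense()['tool_pos'],sense()['ft_force'])
cv2.imwrite('pics/s2c.png',cv2.resize(b['frame'][120:240,160:320],None,fx=5,fy=5,interpolation=2))
E
```

```text
[493.54414515 394.31583082  91.53617266] [ 0.03248754  1.08013442 -0.21562665]
```

View pics/s2c.png

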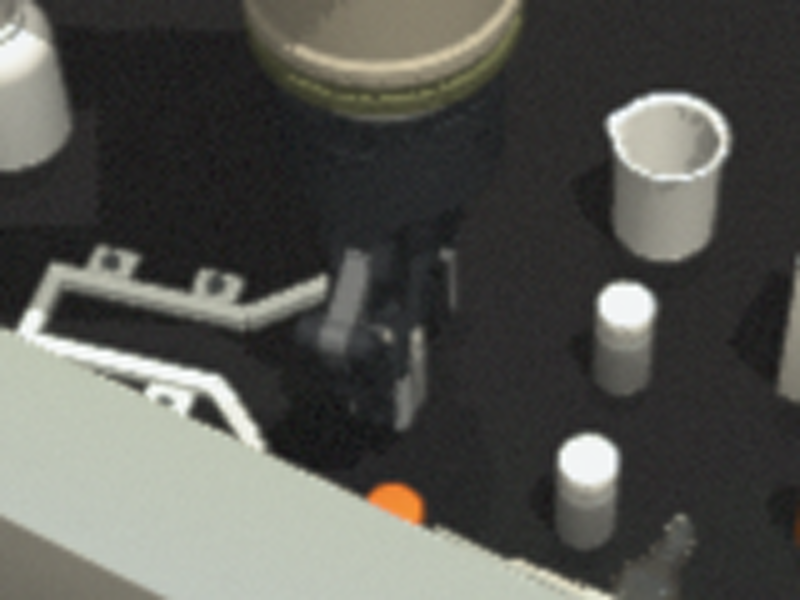

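{"api": "servo_tool", "payload": {
  "plan": [
    [[0, 0, -0.002, 0, 0.03], [0, 0, 0, 0, 0.026], [0, 0, 0, 0, 0.023], [0, 0, 0, 0, 0.02], [0, 0, 0, 0, 0.02], [0, 0, 0, 0, 0.02]]
  ],
  "force": 20
}}

```text
time: 4.7
tool_pos: [493.3, 394.2, 89.3]
tcp_rot: [-180.0, -0.0, 12.6]
ft_force: [-0.4, -0.7, 2.5]
finger_gap: 20.7
grip_force: 19.7
```

```bash
python3 - <<'E'
from h import *
for i in range(2):
  s=sense();print(s['tool_pos'],s['ft_force'],s['finger_gap'],s['grip_force'],s['tcp_rot'])
t=np.radians(12.6);g=np.array([427,375]);p=s['tool_pos'][:2]-g;R=np.array([[np.cos(t),np.sin(t)],[-np.sin(t),np.cos(t)]])
print('lane',R@p,'targets',[(g+x*R[0]).round(1) for x in(30,10,-30,-62,-40,-19)])
E
```

```text
[493.33885201 394.16860736  89.29414791] [-0.38653322 -0.7246721   2.53216299] 20.7136116443772 19.702166318893433 [-1.79987454e+02 -3.38537167e-02  1.25633155e+01]
[493.33885201 394.16860736  89.29414791] [-0.38653322 -0.7246721   2.53216299] 20.7136116443772 19.702166318893433 [-1.79987454e+02 -3.38537167e-02  1.25633155e+01]
lane [68.92269979  4.23559302] targets [array([456.3, 381.5]), array([436.8, 377.2]), array([397.7, 368.5]), array([366.5, 361.5]), array([388. , 366.3]), array([408.5, 370.9])]
```

{"api": "servo_tool", "payload": {
  "plan": [
    [[-0.01, -0.0034, 0, 0, 0.02], [-0.01, -0.0034, 0, 0, 0.02], [-0.009, -0.003, 0, 0, 0.02], [-0.008, -0.0029, 0, 0, 0.02], [-0.0098, -0.0022, 0, 0, 0.02], [-0.0098, -0.0022, 0, 0, 0.02], [0, 0, 0, 0, 0.02]]
  ]
}}

```text
time: 5.4
tool_pos: [435.4, 376.8, 89.2]
tcp_rot: [180.0, 0.0, 12.6]
ft_force: [-1.8, -0.3, 6.4]
finger_gap: 20.8
grip_force: 20.2
```

```bash
python3 - <<'E'
from h import *
s=sense();print(s['tool_pos'],s['ft_force'])
a=snap('top','t3.png');b=snap('scene','s3.png')
cv2.imwrite('pics/t3c.png',np.hstack([cv2.resize(a['frame'][200:265,240:300],(400,433),interpolation=2),cv2.resize(b['frame'][150:230,150:224],(400,433),interpolation=2)]))
E
```

```text
[435.4159494 376.8298568  89.2120148] [-1.77590989 -0.29523429  6.35477692]
```

View pics/t3c.png

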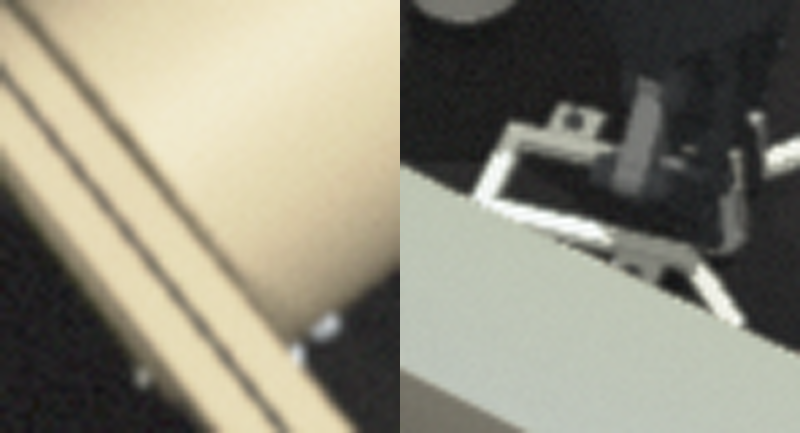

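{"api": "servo_tool", "payload": {
  "plan": [
    [[-0.0049, -0.0011, 0, 0, 0.02], [-0.0049, -0.0011, 0, 0, 0.02], [-0.0049, -0.0011, 0, 0, 0.02], [-0.0049, -0.0011, 0, 0, 0.02], [0, 0, 0, 0, 0.02]]
  ]
}}

```text
time: 6.0
tool_pos: [416.5, 372.6, 89.2]
tcp_rot: [-180.0, -0.0, 12.6]
ft_force: [1.8, 1.0, 7.6]
finger_gap: 20.8
grip_force: 20.2
```

{"api": "servo_tool", "payload": {
  "plan": [
    [[-0.0049, -0.0011, 0, 0, 0.02], [-0.0049, -0.0011, 0, 0, 0.02], [0, 0, 0, 0, 0.02]]
  ]
}}

```text
time: 6.3
tool_pos: [406.7, 370.4, 89.2]
tcp_rot: [-180.0, -0.0, 12.6]
ft_force: [2.4, 0.7, 6.0]
finger_gap: 20.3
grip_force: 20.2
```

{"api": "servo_tool", "payload": {
  "plan": [
    [[-0.0049, -0.0011, 0, 0, 0.02], [-0.0049, -0.0011, 0, 0, 0.02], [-0.0049, -0.0011, 0, 0, 0.02], [-0.0049, -0.0011, 0, 0, 0.02], [-0.0049, -0.0011, 0, 0, 0.02], [-0.0049, -0.0011, 0, 0, 0.02], [-0.0049, -0.0011, 0, 0, 0.02], [0, 0, 0, 0, 0.02]]
  ]
}}

```text
time: 7.1
tool_pos: [372.3, 362.7, 89.2]
tcp_rot: [-180.0, -0.0, 12.6]
ft_force: [1.4, 0.8, 6.1]
finger_gap: 20.7
grip_force: 20.2
```

{"api": "servo_tool", "payload": {
  "plan": [
    [[-0.003, -0.0007, 0, 0, 0.02], [-0.002, -0.0005, 0, 0, 0.02], [0, 0, 0, 0, 0.02]]
  ]
}}

```text
time: 7.4
tool_pos: [367.6, 361.5, 89.2]
tcp_rot: [-180.0, -0.1, 12.6]
ft_force: [3.5, 1.0, 5.4]
finger_gap: 20.6
grip_force: 20.2
```

{"api": "servo_tool", "payload": {
  "plan": [
    [[0, 0, 0, 0, 0.025], [0, 0, 0, 0, 0.03], [0, 0, 0, 0, 0.044], [0, 0, 0, 0, 0.044], [0, 0, 0.02, 0, 0.044], [0, 0, 0.03, 0, 0.044], [0, 0, 0.03, 0, 0.044]]
  ]
}}

```text
time: 8.1
tool_pos: [367.1, 360.9, 168.9]
tcp_rot: [179.9, 0.1, 12.6]
ft_force: [1.0, 0.4, 0.3]
finger_gap: 44.1
grip_force: 0.0
```

{"api": "servo_tool", "payload": {
  "plan": [
    [[0.039, 0.0158, 0, 0, 0.044], [0.039, 0.0158, 0, 0, 0.044], [0.039, 0.0158, 0, 0, 0.044], [0.039, 0.0158, 0, 0, 0.044], [0.039, 0.0158, 0, 0, 0.044], [0, 0, 0, 0, 0.044], [0, 0, 0, 0, 0.044]]
  ]
}}

```text
time: 8.8
tool_pos: [562.8, 440.1, 166.8]
tcp_rot: [179.9, 0.2, 12.5]
ft_force: [-0.8, 0.1, 0.9]
finger_gap: 44.1
grip_force: 0.0
```

```bash
python3 - <<'E'
from h import *
s=sense();print(s['tool_pos'],s['ft_force'])
a=snap('top','t4.png');b=snap('scene','s4.png')
cv2.imwrite('pics/t4c.png',np.hstack([cv2.resize(a['frame'][190:265,230:300],(400,433),interpolation=2),cv2.resize(b['frame'][150:230,150:224],(400,433),interpolation=2)]))
E
```

```text
[562.82040833 440.08174559 166.75674132] [-0.83922842  0.14390899  0.94993542]
```

View pics/t4c.png

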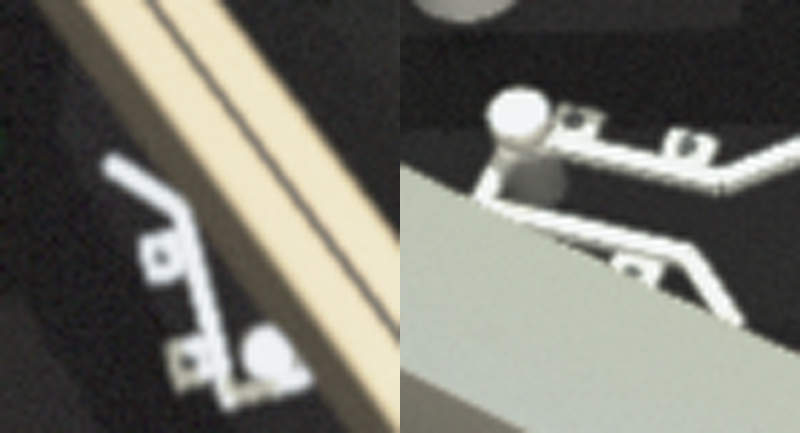

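The first vial stands upright at the end of the slot, with its cap at about (268,350) in the left half of the picture. Next is the vial at (374,260) in the first top view.

{"api": "servo_tool", "payload": {
  "plan": [
    [[0, 0, -0.03, 0, 0.044], [0, 0, -0.015, 0, 0.044], [0, 0, -0.015, 0, 0.044], [0, 0, -0.012, 0, 0.044], [0, 0, -0.0055, 0, 0.044], [0, 0, 0, 0, 0.035], [0, 0, 0, 0, 0.027], [0, 0, 0, 0, 0.02], [0, 0, 0, 0, 0.02], [0, 0, 0, 0, 0.02]]
  ]
}}

```text
time: 9.9
tool_pos: [563.4, 440.8, 92.5]
tcp_rot: [-180.0, -0.1, 12.6]
ft_force: [0.1, 0.6, 2.9]
finger_gap: 20.8
grip_force: 19.8
```

{"api": "servo_tool", "payload": {
  "plan": [
    [[-0.0107, -0.0059, 0, 0, 0.02], [-0.0107, -0.0059, 0, 0, 0.02], [-0.0107, -0.0059, 0, 0, 0.02], [-0.0107, -0.0059, 0, 0, 0.02], [-0.0107, -0.0059, 0, 0, 0.02], [-0.0107, -0.0059, 0, 0, 0.02], [-0.0107, -0.0059, 0, 0, 0.02], [-0.0107, -0.0059, 0, 0, 0.02], [-0.0107, -0.0059, 0, 0, 0.02], [-0.0107, -0.0059, 0, 0, 0.02]]
  ]
}}

```text
time: 10.9
tool_pos: [456.1, 381.7, 92.4]
tcp_rot: [-180.0, -0.1, 12.6]
ft_force: [1.0, -0.3, 1.9]
finger_gap: 20.6
grip_force: 19.6
```

{"api": "servo_tool", "payload": {
  "plan": [
    [[-0.0098, -0.0022, 0, 0, 0.02], [-0.0098, -0.0022, 0, 0, 0.02], [0, 0, 0, 0, 0.02]]
  ]
}}

```text
time: 11.2
tool_pos: [435.7, 377.4, 92.2]
tcp_rot: [-180.0, -0.1, 12.6]
ft_force: [0.7, 0.0, 4.6]
finger_gap: 20.5
grip_force: 20.1
```

{"api": "servo_tool", "payload": {
  "plan": [
    [[-0.0049, -0.0014, 0, 0, 0.02], [-0.0049, -0.0013, 0, 0, 0.02], [-0.0049, -0.0011, 0, 0, 0.02], [-0.0049, -0.0011, 0, 0, 0.02], [-0.0049, -0.0011, 0, 0, 0.02], [-0.0049, -0.0011, 0, 0, 0.02], [0, 0, 0, 0, 0.02]]
  ]
}}

```text
time: 11.9
tool_pos: [406.9, 370.3, 92.2]
tcp_rot: [-180.0, -0.1, 12.6]
ft_force: [1.2, 0.7, 6.5]
finger_gap: 20.8
grip_force: 20.5
```

{"api": "servo_tool", "payload": {
  "plan": [
    [[-0.0049, -0.0011, 0, 0, 0.02], [-0.0049, -0.0011, 0, 0, 0.02], [-0.0049, -0.0011, 0, 0, 0.02], [0, 0, 0, 0, 0.02]]
  ]
}}

```text
time: 12.3
tool_pos: [392.2, 367.0, 92.1]
tcp_rot: [-180.0, -0.1, 12.6]
ft_force: [3.2, 1.3, 5.2]
finger_gap: 20.9
grip_force: 20.6
```

{"api": "servo_tool", "payload": {
  "plan": [
    [[-0.003, -0.0007, 0, 0, 0.02], [0, 0, 0, 0, 0.02], [0, 0, 0, 0, 0.025], [0, 0, 0, 0, 0.03], [0, 0, 0, 0, 0.044], [0, 0, 0, 0, 0.044], [0, 0, 0.02, 0, 0.044], [0, 0, 0.03, 0, 0.044], [0, 0, 0.03, 0, 0.044]]
  ]
}}

```text
time: 13.2
tool_pos: [388.5, 365.5, 171.4]
tcp_rot: [179.9, 0.1, 12.6]
ft_force: [0.3, 0.8, 0.2]
finger_gap: 43.7
grip_force: 0.0
```

{"api": "servo_tool", "payload": {
  "plan": [
    [[0.0384, 0.0016, 0, 0, 0.044], [0.0384, 0.0016, 0, 0, 0.044], [0.0384, 0.0016, 0, 0, 0.044], [0.0384, 0.0016, 0, 0, 0.044], [0.0384, 0.0016, 0, 0, 0.044], [0, 0, 0, 0, 0.044], [0, 0, 0, 0, 0.044]]
  ]
}}

```text
time: 13.9
tool_pos: [581.3, 373.4, 170.0]
tcp_rot: [180.0, 0.1, 12.5]
ft_force: [-0.7, 0.3, 0.4]
finger_gap: 43.9
grip_force: 0.0
```

```bash
python3 - <<'E'
from h import *
s=sense();print(s['tool_pos'],s['ft_force'])
a=snap('top','t5.png');b=snap('scene','s5.png')
cv2.imwrite('pics/t5c.png',np.hstack([cv2.resize(a['frame'][150:265,200:300],(380,433),interpolation=2),cv2.resize(b['frame'][140:240,150:244],(407,433),interpolation=2)]))
E
```

```text
[581.27727191 373.44066979 169.95668818] [-0.66024553  0.34106021  0.39520404]
```

View pics/t5c.png

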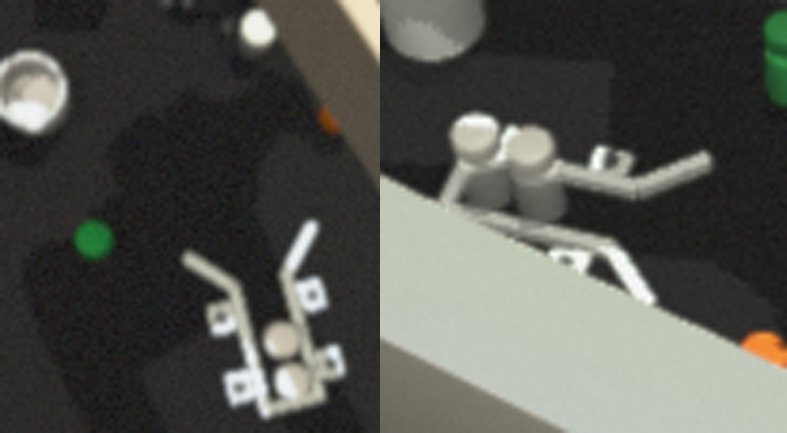

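The first two vials stand in the slot, with caps at about (282,340) and (293,381) on the left. The third is unmoved at (258,28).

{"api": "servo_tool", "payload": {
  "plan": [
    [[0, 0.0005, -0.03, 0, 0.044], [0, 0, -0.015, 0, 0.044], [0, 0, -0.015, 0, 0.044], [0, 0, -0.012, 0, 0.044], [0, 0, -0.0065, 0, 0.044], [0, 0, 0, 0, 0.035], [0, 0, 0, 0, 0.027], [0, 0, 0, 0, 0.02], [0, 0, 0, 0, 0.02], [0, 0, 0, 0, 0.02]]
  ]
}}

```text
time: 15.0
tool_pos: [581.7, 374.8, 94.0]
tcp_rot: [-180.0, -0.1, 12.6]
ft_force: [0.1, 0.1, 3.4]
finger_gap: 20.8
grip_force: 19.8
```

{"api": "servo_tool", "payload": {
  "plan": [
    [[-0.0105, 0.0007, 0, 0, 0.02], [-0.0105, 0.0007, 0, 0, 0.02], [-0.0105, 0.0007, 0, 0, 0.02], [-0.0105, 0.0007, 0, 0, 0.02], [-0.0105, 0.0007, 0, 0, 0.02], [-0.0105, 0.0007, 0, 0, 0.02], [-0.0105, 0.0007, 0, 0, 0.02], [-0.0105, 0.0006, 0, 0, 0.02], [-0.0105, 0.0006, 0, 0, 0.02], [-0.0105, 0.0006, 0, 0, 0.02]]
  ]
}}

```text
time: 16.0
tool_pos: [475.6, 381.5, 93.8]
tcp_rot: [-180.0, -0.1, 12.6]
ft_force: [3.8, 0.4, 6.0]
finger_gap: 20.5
grip_force: 20.4
```

{"api": "servo_tool", "payload": {
  "plan": [
    [[-0.0105, 0, 0, 0, 0.02], [-0.0105, 0, 0, 0, 0.02], [-0.0098, -0.0022, 0, 0, 0.02], [-0.0098, -0.0022, 0, 0, 0.02], [0, 0, 0, 0, 0.02]]
  ]
}}

```text
time: 16.5
tool_pos: [434.3, 376.8, 93.4]
tcp_rot: [-180.0, -0.0, 12.6]
ft_force: [1.1, 1.4, 4.6]
finger_gap: 20.8
grip_force: 20.9
```

{"api": "servo_tool", "payload": {
  "plan": [
    [[-0.0049, -0.0011, 0, 0, 0.02], [-0.0049, -0.0011, 0, 0, 0.02], [-0.0049, -0.0011, 0, 0, 0.02], [-0.0049, -0.0011, 0, 0, 0.02], [0, 0, 0, 0, 0.02]]
  ]
}}

```text
time: 17.0
tool_pos: [415.3, 372.4, 93.3]
tcp_rot: [-180.0, -0.0, 12.6]
ft_force: [1.9, 0.2, 5.5]
finger_gap: 20.7
grip_force: 21.2
```

{"api": "servo_tool", "payload": {
  "plan": [
    [[-0.003, -0.0007, 0, 0, 0.02], [-0.002, -0.0004, 0, 0, 0.02], [0, 0, 0, 0, 0.02]]
  ]
}}

```text
time: 17.3
tool_pos: [410.7, 371.4, 93.3]
tcp_rot: [-180.0, -0.1, 12.6]
ft_force: [3.0, 1.1, 6.5]
finger_gap: 20.5
grip_force: 21.1
```

{"api": "servo_tool", "payload": {
  "plan": [
    [[-0.003, -0.0007, 0, 0, 0.02], [0, 0, 0, 0, 0.02], [0, 0, 0, 0, 0.025], [0, 0, 0, 0, 0.03], [0, 0, 0, 0, 0.044], [0, 0, 0, 0, 0.044], [0, 0, 0.02, 0, 0.044], [0, 0, 0.03, 0, 0.044], [0, 0, 0.05, 0, 0.044], [0, 0, 0.05, 0, 0.044]]
  ]
}}

```text
time: 18.3
tool_pos: [407.0, 369.9, 243.2]
tcp_rot: [179.9, 0.2, 12.6]
ft_force: [1.2, 1.7, -0.5]
finger_gap: 44.1
grip_force: 0.0
```

{"api": "servo_tool", "payload": {
  "plan": [
    [[0, 0, 0.05, 0, 0.044], [0, 0, 0.05, 0, 0.044], [0, 0, 0.05, 0, 0.044], [0, -0.05, 0, 0, 0.044], [0, -0.05, 0, 0, 0.044], [0, -0.05, 0, 0, 0.044], [0, -0.05, 0, 0, 0.044], [0, 0, 0, 0, 0.044]]
  ]
}}

```text
time: 19.1
tool_pos: [408.1, 165.7, 393.0]
tcp_rot: [179.9, -0.0, 12.2]
ft_force: [0.5, 0.0, -0.1]
finger_gap: 43.9
grip_force: 0.0
```

```bash
python3 - <<'E'
from h import *
s=sense();print(s['tool_pos'],s['ft_force'])
a=snap('top','t6.png');b=snap('scene','s6.png')
cv2.imwrite('pics/t6c.png',np.hstack([cv2.resize(a['frame'][110:265,195:300],(293,433),interpolation=2),cv2.resize(b['frame'][120:240,150:360],(500,433),interpolation=2)]))
f=a['frame'];h=cv2.cvtColor(f,cv2.COLOR_BGR2HSV);m=((h[...,2]>110)&(h[...,1]<60)).astype(np.uint8)
n,l,st,c=cv2.connectedComponentsWithStats(m)
for i in range(1,n):
    if 50<st[i,4]<1500 and 190<c[i][0]<290 and 110<c[i][1]<270: print(st[i],c[i].round(1))
E
```

```text
[408.08758292 165.74053345 392.99001425] [ 0.48346837  0.02050272 -0.05386675]
[210 119  20  22 417] [219.6 129.1]
[197 163  21  22 338] [207.3 173.7]
[248 208  43  53 962] [271.9 238.1]
```

View pics/t6c.png

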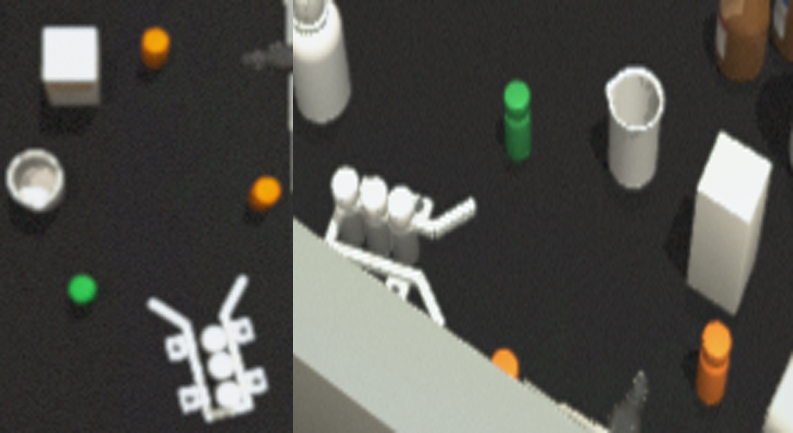

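All three vials stand upright in the slot, with caps at about (215,338), (222,364) and (228,396) on the left. The beaker and carton blobs are pixel-identical to the start.

```bash
python3 -c "
from h import *
a=np.load('pics/top.npy',allow_pickle=True).item()
print(ray(a,[[272,231]],46))
print(r.hand_in())"
```

```text
[[409.31094352 369.87341326  46.        ]]
the job is handed in; nothing more can be done
None
```

The job is handed in at about 19 s: in the last images all three vials stand upright in the lane's slot past the gate, and the beaker and carton have not moved; I moved each vial by gripping it lightly and sliding it along the bench rather than pushing it from behind.

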